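# Set the egg timer: past the top mark, then back to ten

### The job

Set the kitchen bell timer for ten minutes: wind its dial clockwise past the last (twenty-minute) mark so that the bell is armed, then turn it back to the ten-minute mark, the long one in the middle of the scale, and let go. The timer stands loose on slippery stone and its dial is stiff, so keep it pressed to the counter while you turn or the whole timer will spin round with the dial; but do not lean on it hard (keep the counter load under 25 N), and leave it standing where and as it stood, with the things around it undisturbed.

Things in the scene. Friction and masses are not known exactly. Their poses are not given: they have to be found in the camera images.
- timer: Loose round white kitchen timer on four rubber feet, 0.41 kg, 108 mm across, 44 mm tall to the flat top of its case, 97 mm to the top of its dial. Origin: centre of its underside, z up. On the flat top a fixed ring of 11 black ticks, one each 2 minutes, 12 degrees apart; long ones at 0, 10, 20. The 0 tick lies at the case's -x side; the 10 tick 60 and the 20 tick 120 degrees clockwise of it from above.
- timer_index (a point): Point on the case's top rim beside the 0-minute tick, 54 mm from the axis, 44 mm up; axes as the case's. It must stay put: the case stops spinning along with the stiff dial only when the dial is pushed down with 5 to 9 N or more (friction varies) while it is turned; above about 20 N of push the counter load passes 25 N, which is too hard.
- timer_grip (a point): Middle of the black grip bar of the dial, on the turning axis, 81 mm above the counter. x runs along the bar (turns with it); the -x end is the pointer (white line). Bar: 54 mm long, 16 mm thick, top 13 mm above this point, disc of 29 mm radius 25 mm below it. Grip its flat sides from above. The dial is sprung: it sinks 1 mm per 6 N of push, 3.5 mm at most, then is solid.
- timer_dial (a joint): Angle of the dial against the case, rad, growing clockwise seen from above: 0 at the 0-minute tick (pointer to the case's -x), 1.047 at the 10-minute tick, 2.094 at the 20-minute tick, a hard stop at 2.55. Stiff (about 0.25 N m either way); it stays where it is left.
- egg_cup: Bystander, loose: white egg cup, 46 mm across, 55 mm tall, close to the timer. Origin: centre of its underside.
- salt: Bystander, loose: glass salt jar with steel cap, 42 mm across, 85 mm tall, close to the timer. Origin: centre of its underside.
- mug: Bystander, loose: white mug, 80 mm across, 90 mm tall. Origin: centre of its underside.
- oil: Bystander, loose: green oil bottle, 64 mm across, 180 mm tall. Origin: centre of its underside.
- tin: Bystander, loose: plain tin, 74 mm across, 110 mm tall. Origin: centre of its underside.
- spoon: Bystander, loose: wooden spoon, 250 mm long, lying flat. Origin: on its axis, lying along its own x.
There are look-alikes about, which are no part of the job. Leave any blue, brown or red look-alike of the timer alone.

How it is judged:
By the outcome, as a careful person would: the job done as asked, in the order asked, and still so for the second after the job is handed in, with the robot touching nothing.
It also fails if it takes over 72 s, if anything falls off the work surface, if the arm or the gripper's body presses on something with over 40 N, if the wrist force passes 120 N, or if a joint passes its speed limit or range.

### The arm

A 6-joint arm with a two-finger parallel gripper is mounted at the origin on the work surface. World frame = base frame: x ahead of the robot, y to its left, z up, the work surface at z = 0. Lengths are in m, angles in degrees, forces in N, time in s.
With the tool pointing down it reaches from about 0.3 to 0.75 m from the base axis. Payload 8.5 kg.
Tool frame: the origin (TCP) lies between the finger pads; the fingertips stand env.finger_overhang ahead of it and the grasp point (between the pads) lies 2 mm behind it (env.finger_overhang is the distance from the TCP to the fingertips, in m); z points along the fingers, y is the line along which they close (so a half turn about z gives the same grasp; the last joint's range is limited). The gripper opens to 85 mm and grips with 20 to 120 N. Pads are 22 mm wide; open, the fingers measure 114 mm over their backs; the gripper's body (76 mm by 85 mm) begins 54 mm behind the grasp point. The pads swing forward as they close: fully open they stand 13 mm farther back than shut.
Start: joints at [-12.336, 21.807, 74.336, -0, 83.858, -12.336], TCP at [0.55, 0, 0.248] pointing down, gripper open.
Joint ranges: [-178.18, 178.18], [-50.72, 133.34], [12.68, 142.11], [-81.47, 261.47], [9.98, 163.14], [-165.26, 165.26]. Speed limits (degrees/s): [136.94, 136.94, 180, 180, 180, 180].

### API

Orientations are given as a 3x3 rotation matrix whose columns are the frame's x, y, z axes.
In Python, from rig import env gives the robot as it stands. The module is installed in compiled form; this text tells all that it offers.
- The arm moves only by the tool jog_arm, never from a script. Its arguments are lists of equal length, an entry for each row: "hand": the finger opening in m, from 0 to 0.0854; "travel": the shift along the world's x, y, z in m, a list of three; "yaw": the turn about the world's z in rad. A call has exactly 5 rows; each row shifts and turns the commanded pose from where the row before left it; what a row does not reach is not made up. A row lasts 1/8 s, in which the tool goes at most 62.5 mm and 10.7 degrees, less where a joint would pass 70% of its speed; a pose out of reach is approached as far as the arm can. A call is refused whole if a number of a shift passes 0.0625 or a number of a turn 0.188, either way. A call with a gripper value outside its range is refused whole. The fingers move at their own pace and stop on an object; "grip_force" is the grip in N (left out, the last holds). Time passes only in rows, so rows that do not move let the fingers close, or fill a call up. It gives the time, the measured TCP pose, the force, the opening and the grip force at its end, in the units of the state.
- env.observe(): the state, without advancing time (a new reading comes with each control period).
- env.get_image(name): name is "scene" or "side" or "wrist"; returns the picture (480x640x3 uint8, red, green, blue); there is no depth.
- env.calibration(name): a dict with "fx", "fy", "cx", "cy" (pixels), "k1" (the pictures are not rectified: a ray, as slopes to the right and down, at radius r is drawn at 1 + k1 r^2 times it, then the intrinsics apply), "position" and "rotation" of the camera in the world; the wrist camera has in their place "hand_eye" (4x4, takes a point from camera to tool coordinates, whose origin is the TCP and whose axes are the flange's). Camera axes: x right, y down, z forward; pixel columns grow to the right and rows downward; lengths in m; the calibration is good to about 2 mm. A picture is of the moment at which its call begins: read the wrist's pose just before it. calibration takes no time and is no camera call.
- env.close_job(): hands the job in; it is judged then, once.
The state is a dict: "time_s": time; "q": joint angles; "qvel": joint speeds; "joint_efforts": joint torques, N m; "position": TCP position; "tool_rot": TCP orientation; "ft_force": force on the tool from outside, world axes, zero at the start; "wrist_torque": the same for the moment, N m; "grip_width": finger opening in m; "gripper_force": force on a finger pad.
Only numpy, scipy, OpenCV 4.12 (cv2) and the standard library are available. Lean on these libraries where they do the work, as an engineer would, in place of code of your own. Each camera call takes 0.05 s, during which the arm holds its last target. There are 200 camera calls.

## Working session

There is one attempt and no reset: what is moved stays moved. The work goes in short steps, Python scripts to look and compute and a tool call to move; the robot and the scene stay as the last step left them, time stands still between calls to the robot, and variables do not carry over. Pictures are saved under pics/ and viewed, at most 10 in all, crops included, and the job is handed in when it is done.

Besides the shell and the picture viewer there is one more tool, called after "Call:" as a command line: name --pt "numbers of a row" for each row, then --argument value for the rest. jog_arm: Moves the arm, as the interface text tells. Its arguments: {"type":"object","properties":{"hand":{"type":"array"},"travel":{"type":"array"},"yaw":{"type":"array"},"grip_force":{"type":"number"}},"required":["hand","travel","yaw"]}

```bash
mkdir -p pics
python3 - <<'E'
from rig import env
import cv2,numpy as np
s=env.observe();print(s['time_s'],s['position'],s['tool_rot'],s['ft_force'],s['grip_width'],env.finger_overhang)
for n in['scene','side','wrist']:
    im=env.get_image(n);cv2.imwrite(f'pics/{n}0.png',im[...,::-1]);print(n,env.calibration(n))
a=[cv2.imread(f'pics/{n}0.png') for n in['scene','side']]
E
```

```text
0.0 [5.49721340e-01 3.85702361e-05 2.47696793e-01] [[ 2.25261750e-05  9.99998929e-01 -1.46320926e-03]
 [ 9.99999955e-01 -2.20893170e-05  2.98577048e-04]
 [ 2.98544407e-04 -1.46321592e-03 -9.99998885e-01]] [-0.35056474  0.04476428 -0.04847512] 0.08540018397261746 0.017
scene {'fx': 544.5099168587127, 'fy': 544.5099168587127, 'cx': 314.80407401498115, 'cy': 236.52059047440164, 'k1': -0.009002539134917291, 'position': array([1.11831523, 0.26362912, 1.07781088]), 'rotation': array([[-0.4236993 ,  0.76359356, -0.48724099],
       [ 0.90580184,  0.35635201, -0.22920793],
       [-0.00139239, -0.53845902, -0.84265055]])}
side {'fx': 506.2523641365687, 'fy': 506.2523641365687, 'cx': 316.8971306840293, 'cy': 238.8522537347527, 'k1': -0.03959164916553549, 'position': array([0.39130118, 0.90857079, 0.7049647 ]), 'rotation': array([[-0.99241981, -0.05945313,  0.10755583],
       [-0.12223336,  0.56815183, -0.81379512],
       [-0.01272537, -0.82077331, -0.57111229]])}
wrist {'fx': 391.0433454070149, 'fy': 391.0433454070149, 'cx': 313.3301108387894, 'cy': 241.04842319086208, 'k1': -0.04708789072667384, 'hand_eye': array([[ 3.41126194e-04, -9.63986506e-01, -2.65950934e-01,
         6.70698246e-02],
       [ 9.99999875e-01,  4.26152260e-04, -2.61998992e-04,
        -8.09450709e-04],
       [ 3.65899084e-04, -2.65950811e-01,  9.63986531e-01,
        -1.25042159e-01],
       [ 0.00000000e+00,  0.00000000e+00,  0.00000000e+00,
         1.00000000e+00]])}
```

View pics/scene0.png

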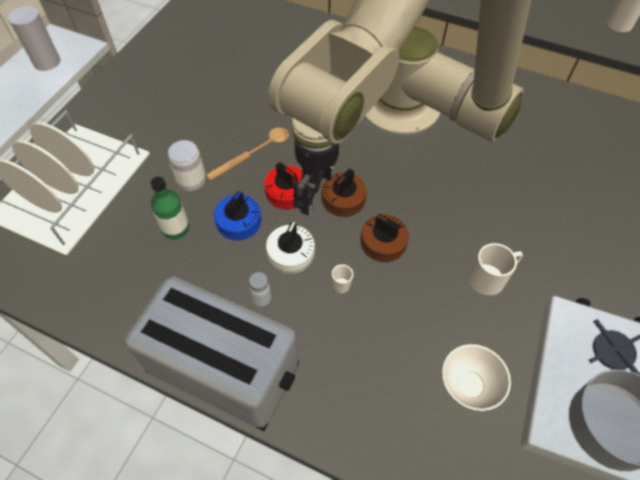

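View pics/wrist0.png

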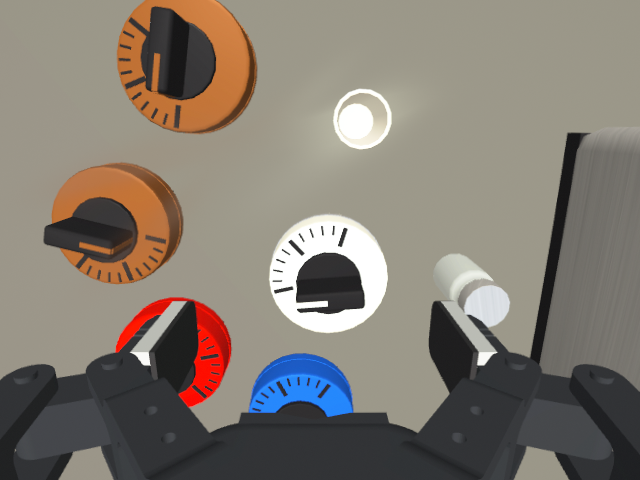

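The white timer is at scene (290,248) and wrist (328,273). The look-alikes in the wrist picture are red (175,350), blue (302,390) and brown (187,65) and (117,225). Only the white one fits the description. Its pointer points left (world -x) at the 0 tick (284,290), with the 10 tick at (297,247) and the 20 tick at (344,237). The egg cup is at (362,118) and the salt at (470,290).

```bash
cat > h.py <<'E'
import numpy as np,cv2
from rig import env
def cam(n,s=None):
    c=env.calibration(n)
    if n!='wrist': return c,np.array(c['position']),np.array(c['rotation'])
    s=s or env.observe();T=c['hand_eye'];R=np.array(s['tool_rot'])
    return c,np.array(s['position'])+R@T[:3,3],R@T[:3,:3]
def ray(n,uv,s=None):
    c,p,R=cam(n,s);K=np.array([[c['fx'],0,c['cx']],[0,c['fy'],c['cy']],[0,0,1]])
    u=cv2.undistortPoints(np.array([[uv]],float),K,np.array([c['k1'],0,0,0,0.]))[0,0]
    return p,R@np.r_[u,1]
def plane(n,uv,z,s=None):
    p,d=ray(n,uv,s);return p+d*(z-p[2])/d[2]
E
python3 - <<'E'
from h import *
for nm,uv,z in[('case',(328,273),.044),('t0',(284,290),.044),('t10',(296,247),.044),('t20',(344,237),.044),('barL',(297,303),.094),('barR',(364,300),.094),('barTopL',(297,291),.094),('egg',(362,118),.055),('salt',(486,306),.085),('blue',(302,400),.044),('red',(175,350),.044)]:
    print(nm,plane('wrist',uv,z).round(4))
im=cv2.imread('pics/wrist0.png')
m=((im.min(2)>215)).astype('uint8');m[:200]=0;m[345:]=0;m[:,:265]=0;m[:,395:]=0
c=max(cv2.findContours(m,0,2)[0],key=cv2.contourArea);e=cv2.fitEllipse(cv2.convexHull(c));print(e)
x,y=e[0];P=plane('wrist',(x,y),.044);print(P, plane('wrist',(x+e[1][0]/2,y),.044)-P)
print('scene',plane('scene',(291,245),.044))
cv2.imwrite('pics/crop.png',cv2.resize(im[195:350,240:400],None,fx=3.7,fy=3.7,interpolation=cv2.INTER_CUBIC))
E
```

```text
case [ 0.5618 -0.0531  0.044 ]
t0 [ 0.5222 -0.0695  0.044 ]
t10 [ 0.5335 -0.029   0.044 ]
t20 [ 0.5754 -0.0199  0.044 ]
barL [ 0.5361 -0.0596  0.094 ]
barR [ 0.5879 -0.057   0.094 ]
barTopL [ 0.5362 -0.0496  0.094 ]
egg [0.5866 0.079  0.055 ]
salt [ 0.6884 -0.0666  0.085 ]
blue [ 0.5375 -0.187   0.044 ]
red [ 0.4165 -0.1317  0.044 ]
((327.8788757324219, 273.7633972167969), (117.34476470947266, 118.16675567626953), 77.65869140625)
[ 0.56168621 -0.05386724  0.044     ] [ 5.25068071e-02 -8.70686971e-07  0.00000000e+00]
scene [ 0.5633373  -0.05619079  0.044     ]
```

View pics/crop.png

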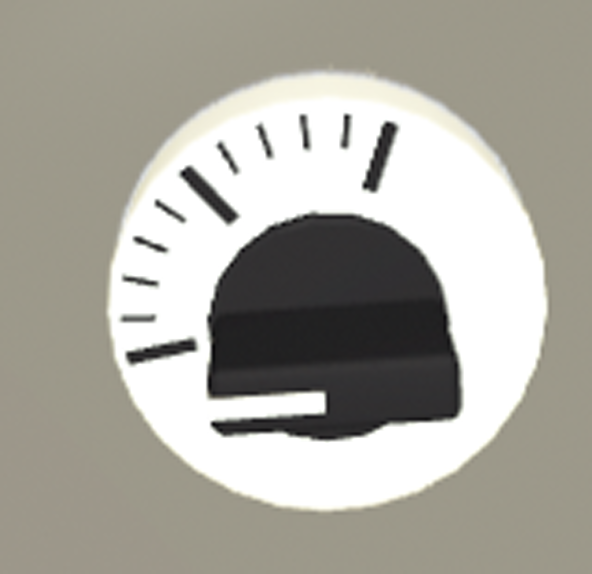

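Nothing else fits: this is a white case with its pointer between 0 and 2 min. The tick circle gives a centre of about (0.5625,-0.059), a case yaw of about +13° and a bar at about +3°. I'll move above it and turn +93°.

Call:
jog_arm --hand '[0.06,0.06,0.06,0.06,0.06]' --pt "0.0015 -0.006 -0.004" --pt "0.0015 -0.006 -0.004" --pt "0.0015 -0.006 -0.004" --pt "0.001 -0.006 -0.004" --pt "0.001 -0.006 -0.004" --yaw '[0.162,0.162,0.162,0.162,0.162]' --grip_force 50

```text
time_s: 0.78
position: [0.5564, -0.0302, 0.2279]
tool_rot: [[-0.728, 0.686, -0.001], [0.686, 0.728, 0.0], [0.001, -0.0, -1.0]]
ft_force: [-0.2, 0.3, -0.1]
grip_width: 0.0601
gripper_force: 0.0
```

Call:
jog_arm --hand '[0.06,0.06,0.06,0.06,0.06]' --pt "0.0015 -0.006 -0.004" --pt "0.0015 -0.006 -0.004" --pt "0.0015 -0.006 -0.004" --pt "0.001 -0.006 -0.004" --pt "0.001 -0.005 -0.004" --yaw '[0.162,0.162,0.162,0.162,0.162]'

```text
time_s: 1.4
position: [0.5629, -0.0592, 0.2079]
tool_rot: [[-0.999, -0.054, -0.001], [-0.054, 0.999, 0.0], [0.001, 0.0, -1.0]]
ft_force: [-0.5, -0.1, -0.1]
grip_width: 0.06
gripper_force: 0.0
```

Call:
jog_arm --hand '[0.06,0.06,0.06,0.06,0.06]' --pt "0 0 0" --pt "0 0 0" --pt "0 0 0" --pt "0 0 0" --pt "0 0 0" --yaw '[0,0,0,0,0]'

```text
time_s: 2.02
position: [0.563, -0.0589, 0.2084]
tool_rot: [[-0.999, -0.049, 0.0], [-0.049, 0.999, -0.0], [-0.0, -0.0, -1.0]]
ft_force: [0.0, 0.1, 0.1]
grip_width: 0.06
gripper_force: 0.0
```

Run:
```python
from h import *
s=env.observe();print(s['time_s'],s['position'],s['tool_rot'],s['ft_force'],s['grip_width'],s['q'])
cv2.imwrite('pics/w1.png',env.get_image('wrist')[...,::-1])
```

```text
2.025 [ 0.56299217 -0.05892242  0.20840945] [[-9.98805363e-01 -4.88653181e-02  1.66347051e-04]
 [-4.88653330e-02  9.98805372e-01 -8.69032916e-05]
 [-1.61901771e-04 -9.49280777e-05 -9.99999982e-01]] [0.02392844 0.06311626 0.05635392] 0.059988220135033146 [-1.79541434e+01  2.51865844e+01  7.56693978e+01 -1.83158494e-03
  7.91334162e+01 -1.10754691e+02]
```

View pics/w1.png

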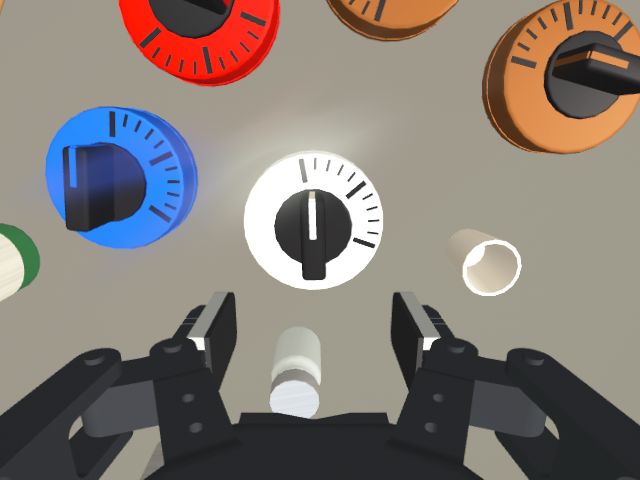

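The white timer is centred at (313,220) and its bar runs straight along the image column from (312,192) to (314,265). The 0, 10 and 20 ticks are at (303,171), (356,190) and (364,243). The salt (295,370) and the egg cup (485,262) stay clear.

Run:
```python
from h import *
im=cv2.imread('pics/w1.png')
g=im.max(2);x0,y0=270,140
sub=g[y0:300,x0:400];m=(sub<70).astype('uint8')
n,l,st,ce=cv2.connectedComponentsWithStats(m)
T=[]
for i in range(1,n):
    if st[i,4]>15:
        c=ce[i]+[x0,y0];P=plane('wrist',c,.044);print(st[i,4],c.round(1),P.round(4))
        if st[i,4]<300:T.append(P[:2])
T=np.array(T);A=np.c_[2*T,np.ones(len(T))];s=np.linalg.lstsq(A,(T**2).sum(1),rcond=None)[0];print('centre',s[:2],'r',np.sqrt(s[2]+s[:2]@s[:2]))
print(np.degrees(np.arctan2(*(T-s[:2]).T[::-1]))%360)
for uv in[(312,192),(314.5,260),(313,225)]:print(plane('wrist',uv,.094).round(4))
# white line on bar and bottom
cv2.imwrite('pics/c1.png',cv2.resize(im[140:300,230:400],None,fx=3.5,fy=3.5,interpolation=cv2.INTER_CUBIC))
```

```text
80 [355.2 189.4] [ 0.5334 -0.0295  0.044 ]
3892 [314.8 235. ] [ 0.5697 -0.0577  0.044 ]
77 [363.7 242.3] [ 0.5737 -0.0199  0.044 ]
46 [396.2 296.1] [0.617 0.01  0.044]
centre [0.52396144 0.0986268 ] r 0.12851270149095184
[274.20504138 292.76766654 316.37741161]
[ 0.5297 -0.0616  0.094 ]
[ 0.5735 -0.0578  0.094 ]
[ 0.5504 -0.0599  0.094 ]
```

View pics/c1.png

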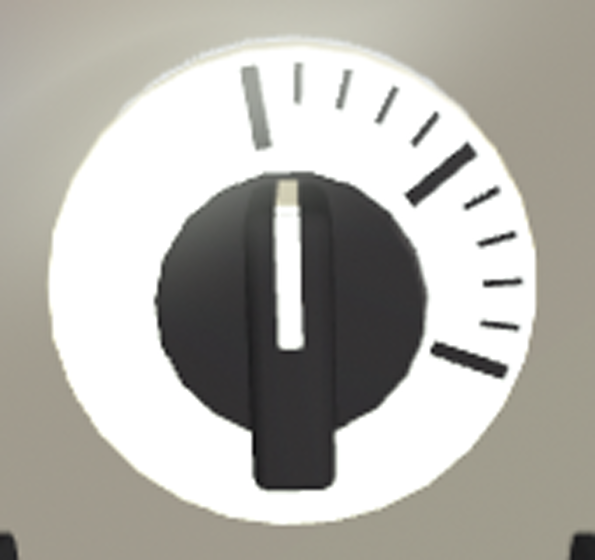

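Run:
```python
from h import *
P=lambda uv,z:plane('wrist',uv,z)[:2]
t=np.array([P((303.1,170.9),.044),P((356,189.7),.044),P((364,242.9),.044)])
A=np.c_[2*t,np.ones(3)];s=np.linalg.solve(A,(t**2).sum(1));c=s[:2]
print(c,np.sqrt(s[2]+c@c),np.degrees(np.arctan2(t[:,1]-c[1],t[:,0]-c[0]))%360)
a,b=P((312.3,199.1),.094),P((314.3,279.4),.094);print(a,b,(a+b)/2,np.linalg.norm(a-b),np.degrees(np.arctan2(*(b-a)[::-1])))
```

```text
[ 0.56183461 -0.05897063] 0.041269522829945726 [193.60532515 133.23284429  72.66673277]
[ 0.53407894 -0.06116169] [ 0.58676231 -0.05729418] [ 0.56042063 -0.05922794] 0.05282513908385179 4.198570236225238
```

Call:
jog_arm --hand '[0.05,0.05,0.05,0.05,0.05]' --pt "-0.0015 0 -0.025" --pt "0 0 -0.025" --pt "0 0 -0.025" --pt "0 0 -0.014" --pt "0 0 0" --yaw '[0.02,0,0,0,0]'

```text
time_s: 2.7
position: [0.5613, -0.0589, 0.1188]
tool_rot: [[-0.998, -0.069, -0.001], [-0.069, 0.998, 0.0], [0.001, 0.001, -1.0]]
ft_force: [-0.1, 0.7, 0.9]
grip_width: 0.0502
gripper_force: 0.0
```

Call:
jog_arm --hand '[0.05,0.05,0.05,0.05,0.05]' --pt "0 0 -0.01" --pt "0 0 -0.01" --pt "0 0 -0.01" --pt "0 0 -0.01" --pt "0 0 0" --yaw '[0,0,0,0,0]'

```text
time_s: 3.32
position: [0.5611, -0.0589, 0.0784]
tool_rot: [[-0.998, -0.069, -0.002], [-0.069, 0.998, 0.001], [0.002, 0.001, -1.0]]
ft_force: [0.1, 0.5, -0.6]
grip_width: 0.0498
gripper_force: 0.0
```

Run:
```python
from h import *
a=env.get_image('wrist')[...,::-1];b=env.get_image('side')[...,::-1]
print(env.observe()['ft_force'],env.observe()['position'])
cv2.imwrite('pics/w2.png',np.hstack([cv2.resize(a,(400,300)),cv2.resize(b[120:420,140:540],(400,300))]))
```

```text
[0.36528097 0.36513905 0.45650617] [ 0.56159574 -0.05904065  0.07938958]
```

View pics/w2.png

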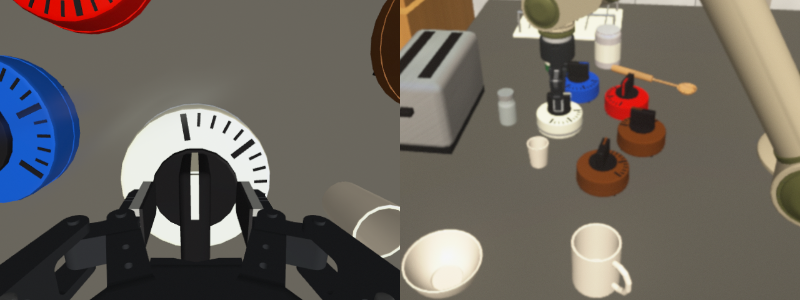

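The pads straddle the bar at wrist composite (145,205) and (245,205), with the bar at (193,200). Now I'll close.

Call:
jog_arm --hand '[0.03,0.02,0.01,0.01,0.01]' --pt "0 0 0" --pt "0 0 0" --pt "0 0 0" --pt "0 0 0" --pt "0 0 0" --yaw '[0,0,0,0,0]' --grip_force 50

```text
time_s: 4.05
position: [0.5616, -0.059, 0.0795]
tool_rot: [[-0.998, -0.069, 0.0], [-0.069, 0.998, -0.0], [-0.0, -0.0, -1.0]]
ft_force: [-0.6, -1.1, 2.4]
grip_width: 0.0152
gripper_force: 53.0
```

Call:
jog_arm --hand '[0.01,0.01,0.01,0.01,0.01]' --pt "0 0 0" --pt "0 0 -0.0005" --pt "0 0 -0.0005" --pt "0 0 0" --pt "0 0 0" --yaw '[0,0,0,0,0]'

```text
time_s: 4.68
position: [0.5616, -0.0591, 0.0787]
tool_rot: [[-0.998, -0.069, 0.001], [-0.069, 0.998, -0.0], [-0.001, -0.0, -1.0]]
ft_force: [-1.4, 0.3, 5.0]
grip_width: 0.0156
gripper_force: 53.5
```

Call:
jog_arm --hand '[0.01,0.01,0.01,0.01,0.01]' --pt "0 0 -0.0007" --pt "0 0 -0.0007" --pt "0 0 0" --pt "0 0 0" --pt "0 0 0" --yaw '[0,0,0,0,0]'

```text
time_s: 5.3
position: [0.5616, -0.059, 0.0779]
tool_rot: [[-0.998, -0.069, 0.001], [-0.069, 0.998, -0.0], [-0.001, -0.001, -1.0]]
ft_force: [-3.0, -0.6, 11.0]
grip_width: 0.015
gripper_force: 54.3
```

Call:
jog_arm --hand '[0.01,0.01,0.01,0.01,0.01]' --pt "0 0 -0.0003" --pt "0 0 0" --pt "0 0 0" --pt "0 0 0" --pt "0 0 0" --yaw '[0,-0.05,-0.05,-0.05,-0.05]'

```text
time_s: 5.92
position: [0.5617, -0.0589, 0.0777]
tool_rot: [[-0.991, 0.131, 0.001], [0.131, 0.991, -0.0], [-0.001, -0.0, -1.0]]
ft_force: [-2.9, 1.0, 11.8]
grip_width: 0.0152
gripper_force: 54.6
```

Run:
```python
from h import *
s=env.observe();print(s['ft_force'],s['wrist_torque'],s['position'])
a=env.get_image('wrist')[...,::-1]
cv2.imwrite('pics/w3.png',a[120:480,140:560])
```

```text
[-2.93672891  0.98256767 11.78458882] [0.20052495 0.50786468 0.25797069] [ 0.56166682 -0.05888544  0.07768565]
```

View pics/w3.png

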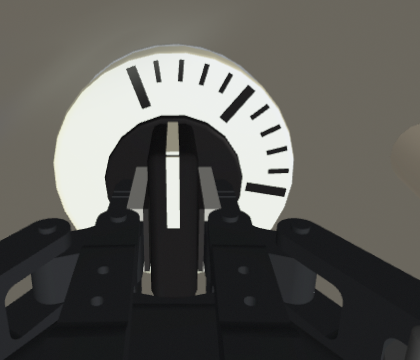

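Wrist torque is 0.26 N·m with 12 N of push, so the dial is slipping and the case holds: the ticks at crop (138,88), (238,103) and (265,188) have shifted relative to the bar. I'll carry on clockwise.

Call:
jog_arm --hand '[0.01,0.01,0.01,0.01,0.01]' --pt "0 0 0" --pt "0 0 0" --pt "0 0 0" --pt "0 0 0" --pt "0 0 0" --yaw '[-0.07,-0.07,-0.07,-0.07,-0.07]'

```text
time_s: 6.6
position: [0.5618, -0.0586, 0.0777]
tool_rot: [[-0.886, 0.464, 0.001], [0.464, 0.886, 0.0], [-0.001, 0.001, -1.0]]
ft_force: [-1.7, 2.5, 13.0]
grip_width: 0.0151
gripper_force: 54.6
```

Call:
jog_arm --hand '[0.01,0.01,0.01,0.01,0.01]' --pt "0 0 0" --pt "0 0 0" --pt "0 0 0" --pt "0 0 0" --pt "0 0 0" --yaw '[-0.07,-0.07,-0.07,-0.07,-0.07]'

```text
time_s: 7.22
position: [0.562, -0.0583, 0.0777]
tool_rot: [[-0.673, 0.74, 0.002], [0.74, 0.673, 0.001], [-0.001, 0.002, -1.0]]
ft_force: [-0.8, 4.3, 10.8]
grip_width: 0.0152
gripper_force: 54.6
```

Call:
jog_arm --hand '[0.01,0.01,0.01,0.01,0.01]' --pt "0 0.0003 -0.0002" --pt "0 0.0003 0" --pt "0 0.0002 0" --pt "0 0 0" --pt "0 0 0" --yaw '[-0.05,-0.06,-0.07,-0.07,-0.07]'

```text
time_s: 7.85
position: [0.5623, -0.058, 0.0777]
tool_rot: [[-0.406, 0.914, 0.003], [0.914, 0.406, -0.0], [-0.001, 0.002, -1.0]]
ft_force: [-1.2, 1.4, 12.6]
grip_width: 0.0151
gripper_force: 54.6
```

Call:
jog_arm --hand '[0.01,0.01,0.01,0.01,0.01]' --pt "0 0 0" --pt "0 0.0002 0" --pt "0 0 0" --pt "0 0 0" --pt "0 0 0" --yaw '[-0.07,-0.07,-0.07,-0.07,-0.07]'

```text
time_s: 8.48
position: [0.5626, -0.058, 0.0778]
tool_rot: [[-0.068, 0.998, 0.004], [0.998, 0.068, -0.001], [-0.001, 0.004, -1.0]]
ft_force: [0.5, 1.1, 11.8]
grip_width: 0.015
gripper_force: 54.5
```

Call:
jog_arm --hand '[0.01,0.01,0.01,0.01,0.01]' --pt "0 0 0" --pt "0 0 0" --pt "0 0 0" --pt "0 0 0" --pt "0 0 0" --yaw '[-0.07,-0.07,-0.07,-0.07,-0.07]'

```text
time_s: 9.1
position: [0.5629, -0.058, 0.0779]
tool_rot: [[0.278, 0.961, 0.005], [0.961, -0.278, -0.001], [0.0, 0.005, -1.0]]
ft_force: [2.0, 1.0, 10.0]
grip_width: 0.0152
gripper_force: 54.5
```

Call:
jog_arm --hand '[0.01,0.01,0.01,0.01,0.01]' --pt "0 0 0" --pt "0 0 0" --pt "0 0 0" --pt "0 0 0" --pt "0 0 0" --yaw '[-0.06,-0.06,-0.06,-0.05,0]'

```text
time_s: 9.72
position: [0.5631, -0.0581, 0.0779]
tool_rot: [[0.488, 0.873, 0.005], [0.873, -0.488, -0.001], [0.002, 0.005, -1.0]]
ft_force: [3.4, 1.5, 11.2]
grip_width: 0.0156
gripper_force: 54.3
```

Run:
```python
from h import *
s=env.observe();print(s['ft_force'],s['wrist_torque'],s['position'],s['q'],s['time_s'],np.degrees(np.arctan2(s['tool_rot'][1][0],s['tool_rot'][0][0])))
a=env.get_image('wrist')[...,::-1];b=env.get_image('scene')[...,::-1]
cv2.imwrite('pics/w4full.png',a)
cv2.imwrite('pics/w4.png',np.hstack([a[120:480,140:560],cv2.resize(b[190:310,230:355],(375,360),interpolation=cv2.INTER_CUBIC)]))
```

```text
[ 3.38033364  1.48196191 11.16307078] [ 0.18277669 -0.3980501   0.10054663] [ 0.56311249 -0.05812007  0.07790696] [-1.78862269e+01  3.33934046e+01  8.55998970e+01  3.72874553e-02
  6.07152499e+01  1.13248322e+01] 9.725 60.77100193614444
```

View pics/w4.png

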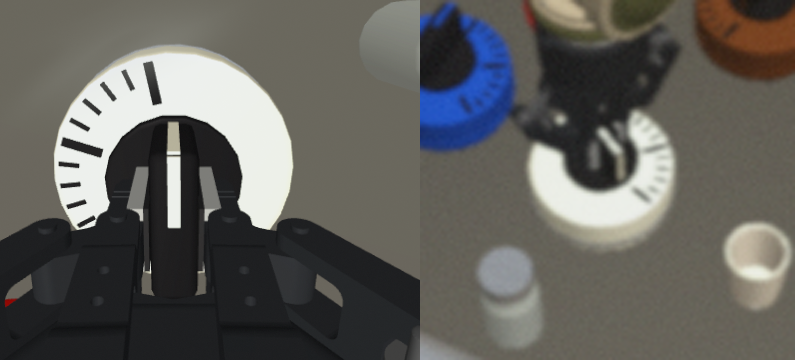

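The 20 tick (152,83) is left of the pointer line (173,150), so the pointer is past 20. The 10 tick is at (82,148). I'll check the case's heading in the world.

Run:
```python
from h import *
c=np.array([.5618,-.0588])
for uv in[(292,203),(222.5,268)]:
    P=plane('wrist',uv,.044)[:2]
    for cc in(c,c+[.001,.0007]):
        print(P,np.linalg.norm(P-cc),np.degrees(np.arctan2(*(P-cc)[::-1]))%360)
a,b=[plane('wrist',uv,.044)[:2] for uv in[(292,203),(222.5,268)]]
m=(a+b)/2;d=a-b;print('chord',np.linalg.norm(d),'deg',np.degrees(np.arctan2(*d[::-1])))
```

```text
[ 0.57409869 -0.01951448] 0.041165637200539514 72.61679225084562
[ 0.57409869 -0.01951448] 0.04020575305666278 73.67880400033962
[ 0.53384564 -0.02934001] 0.04061203617726017 133.49782604815752
[ 0.53384564 -0.02934001] 0.04081044255523324 135.1929618628213
chord 0.04143488118928881 deg 13.717316362836804
```

The ticks are where they were (chord heading 13.7° against 13.4° before), so the case hasn't moved. The pointer is at 60.8°, 12° past the 20 tick. The 10 tick is at 133.3°, so I need to turn back about +1.26 rad.

Call:
jog_arm --hand '[0.01,0.01,0.01,0.01,0.01]' --pt "0.0003 0 -0.0001" --pt "0 0 0" --pt "0 0 0" --pt "0 0 0" --pt "0 0 0" --yaw '[0.05,0.07,0.07,0.07,0.07]'

```text
time_s: 10.45
position: [0.5629, -0.058, 0.0777]
tool_rot: [[0.177, 0.984, 0.004], [0.984, -0.177, -0.0], [0.0, 0.004, -1.0]]
ft_force: [-0.1, 1.4, 12.6]
grip_width: 0.0152
gripper_force: 54.4
```

Call:
jog_arm --hand '[0.01,0.01,0.01,0.01,0.01]' --pt "0 0 0" --pt "0 0 0" --pt "0 0 0" --pt "0 0 0" --pt "0 0 0" --yaw '[0.07,0.07,0.07,0.07,0.07]'

```text
time_s: 11.08
position: [0.5626, -0.058, 0.0776]
tool_rot: [[-0.171, 0.985, 0.003], [0.985, 0.171, -0.0], [-0.001, 0.003, -1.0]]
ft_force: [-1.0, 1.8, 11.8]
grip_width: 0.0151
gripper_force: 54.5
```

Call:
jog_arm --hand '[0.01,0.01,0.01,0.01,0.01]' --pt "0 0 0" --pt "0 0 0" --pt "0 0 0" --pt "0 0 0" --pt "0 0 0" --yaw '[0.07,0.07,0.07,0.07,0.07]'

```text
time_s: 11.7
position: [0.5622, -0.058, 0.0776]
tool_rot: [[-0.499, 0.867, 0.002], [0.867, 0.499, -0.0], [-0.001, 0.001, -1.0]]
ft_force: [-3.6, 1.7, 12.7]
grip_width: 0.0152
gripper_force: 54.6
```

Call:
jog_arm --hand '[0.01,0.01,0.01,0.01,0.01]' --pt "-0.0003 0 0" --pt "0 0 0" --pt "0 0 0" --pt "0 0 0" --pt "0 0 0" --yaw '[0.06,0.06,0.06,0.03,0]'

```text
time_s: 12.32
position: [0.562, -0.0582, 0.0776]
tool_rot: [[-0.667, 0.745, 0.002], [0.745, 0.667, -0.001], [-0.002, 0.001, -1.0]]
ft_force: [-2.5, -0.4, 12.1]
grip_width: 0.0157
gripper_force: 54.6
```

Run:
```python
from h import *
s=env.observe();print(s['ft_force'],s['wrist_torque'],s['position'],np.degrees(np.arctan2(s['tool_rot'][1][0],s['tool_rot'][0][0])))
a=env.get_image('wrist')[...,::-1]
cv2.imwrite('pics/w5.png',cv2.resize(a[150:360,180:450],None,fx=2.8,fy=2.8,interpolation=cv2.INTER_CUBIC))
```

```text
[-2.49650779 -0.39372474 12.09224638] [ 0.04521588  0.44375852 -0.16132633] [ 0.56202426 -0.0581727   0.07760323] 131.8266996051271
```

View pics/w5.png

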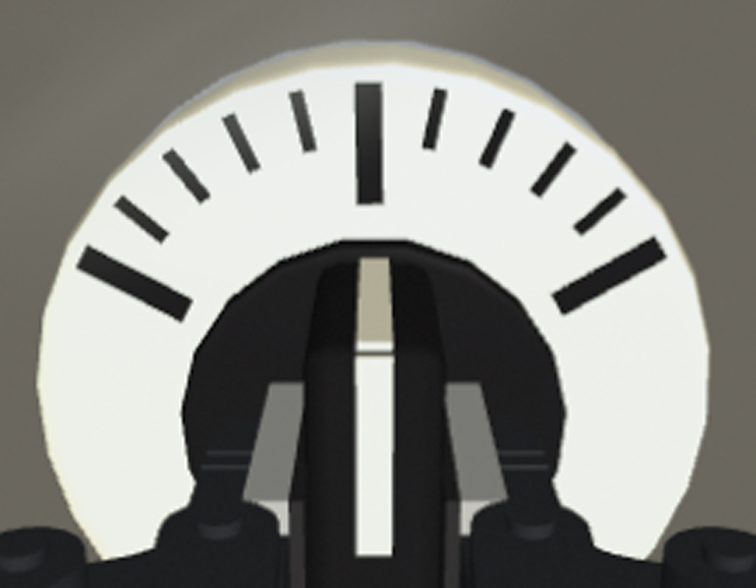

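The pointer line (374,450) is just short of the 10 tick (369,145). The 0 and 20 ticks at (134,284) and (609,275) imply about 1.1–1.4° more counter-clockwise.

Call:
jog_arm --hand '[0.01,0.01,0.01,0.01,0.01]' --pt "0 0 0" --pt "0 0 0" --pt "0 0 0" --pt "0 0 0" --pt "0 0 0" --yaw '[0.014,0.01,0,0,0]'

```text
time_s: 13.0
position: [0.562, -0.0582, 0.0776]
tool_rot: [[-0.684, 0.729, 0.002], [0.729, 0.684, -0.001], [-0.002, 0.001, -1.0]]
ft_force: [-2.2, -0.3, 12.8]
grip_width: 0.0153
gripper_force: 54.6
```

Run:
```python
from h import *
s=env.observe();print(s['ft_force'],s['wrist_torque'],s['position'],np.degrees(np.arctan2(s['tool_rot'][1][0],s['tool_rot'][0][0])))
```

```text
[-2.16345967 -0.31295386 12.79574237] [-0.03767582  0.39992336 -0.20493539] [ 0.56199897 -0.0581568   0.07758553] 133.1801344774732
```

Call:
jog_arm --hand '[0.01,0.01,0.01,0.01,0.01]' --pt "0 0 0" --pt "0 0 0" --pt "0 0 0" --pt "0 0 0" --pt "0 0 0" --yaw '[-0.004,0,0,0,0]'

```text
time_s: 13.62
position: [0.562, -0.0581, 0.0776]
tool_rot: [[-0.682, 0.732, 0.002], [0.732, 0.682, -0.001], [-0.002, 0.001, -1.0]]
ft_force: [-2.6, 0.2, 13.0]
grip_width: 0.0153
gripper_force: 54.6
```

Run:
```python
from h import *
s=env.observe();print(s['ft_force'],s['wrist_torque'],s['position'],np.degrees(np.arctan2(s['tool_rot'][1][0],s['tool_rot'][0][0])))
```

```text
[-2.59639926  0.22272871 12.97067005] [ 0.04676203  0.32703843 -0.11825684] [ 0.56200407 -0.05813509  0.07759716] 132.96850160727416
```

Call:
jog_arm --hand '[0.01,0.01,0.01,0.01,0.01]' --pt "-0.0003 0 0" --pt "0 0 0.0004" --pt "0 0 0.0004" --pt "0 0 0.0004" --pt "0 0 0" --yaw '[-0.005,0,0,0,0]'

```text
time_s: 14.25
position: [0.5619, -0.0582, 0.0784]
tool_rot: [[-0.678, 0.735, 0.003], [0.735, 0.678, -0.001], [-0.002, 0.001, -1.0]]
ft_force: [-0.2, 0.3, 7.6]
grip_width: 0.015
gripper_force: 54.1
```

Run:
```python
from h import *
s=env.observe();print(s['ft_force'],s['wrist_torque'],s['position'],np.degrees(np.arctan2(s['tool_rot'][1][0],s['tool_rot'][0][0])))
```

```text
[-0.16308976  0.2598519   7.58308033] [ 0.00832036 -0.06665862  0.02024284] [ 0.56194523 -0.05816375  0.07841893] 132.69260404271145
```

Torque and side force are close to zero, so I'll ease the push a little more and open.

Call:
jog_arm --hand '[0.01,0.01,0.01,0.02,0.028]' --pt "0 0 0.0004" --pt "0 0 0.0003" --pt "0 0 0" --pt "0 0 0" --pt "0 0 0" --yaw '[0,0,0,0,0]'

```text
time_s: 14.88
position: [0.5609, -0.0579, 0.0779]
tool_rot: [[-0.678, 0.735, -0.001], [0.735, 0.678, 0.0], [0.001, -0.0, -1.0]]
ft_force: [-0.6, -0.7, -0.4]
grip_width: 0.0275
gripper_force: 0.0
```

Call:
jog_arm --hand '[0.035,0.04,0.045,0.05,0.05]' --pt "0 0 0" --pt "0 0 0" --pt "0 0 0" --pt "0 0 0" --pt "0 0 0" --yaw '[0,0,0,0,0]'

```text
time_s: 15.5
position: [0.5612, -0.058, 0.0782]
tool_rot: [[-0.678, 0.735, -0.0], [0.735, 0.678, -0.0], [-0.0, -0.0, -1.0]]
ft_force: [0.3, 0.4, 0.4]
grip_width: 0.0501
gripper_force: 0.0
```

Call:
jog_arm --hand '[0.05,0.05,0.05,0.05,0.05]' --pt "0 0 0.01" --pt "0 0 0.02" --pt "0 0 0.025" --pt "0 0 0.025" --pt "0 0 0.02" --yaw '[0,0,0,0,0]'

```text
time_s: 16.12
position: [0.5613, -0.058, 0.1801]
tool_rot: [[-0.678, 0.735, 0.001], [0.735, 0.678, -0.0], [-0.001, 0.001, -1.0]]
ft_force: [0.1, -0.3, 0.9]
grip_width: 0.05
gripper_force: 0.0
```

Call:
jog_arm --hand '[0.05,0.05,0.05,0.05,0.05]' --pt "0 0 0.02" --pt "0 0 0.01" --pt "0 0 0" --pt "0 0 0" --pt "0 0 0" --yaw '[0,0,0,0,0]'

```text
time_s: 16.75
position: [0.561, -0.0579, 0.2075]
tool_rot: [[-0.678, 0.735, -0.001], [0.735, 0.678, 0.0], [0.001, -0.001, -1.0]]
ft_force: [-0.8, -0.4, 0.5]
grip_width: 0.0502
gripper_force: 0.0
```

Run:
```python
from h import *
s=env.observe();print(s['position'],s['time_s'],np.degrees(np.arctan2(s['tool_rot'][1][0],s['tool_rot'][0][0])))
a=env.get_image('wrist')[...,::-1]
cv2.imwrite('pics/w6full.png',a)
cv2.imwrite('pics/w6.png',cv2.resize(a[130:310,220:420],None,fx=3.2,fy=3.2,interpolation=cv2.INTER_CUBIC))
```

```text
[ 0.56096877 -0.05793953  0.20751884] 16.75 132.68385584133762
```

View pics/w6.png

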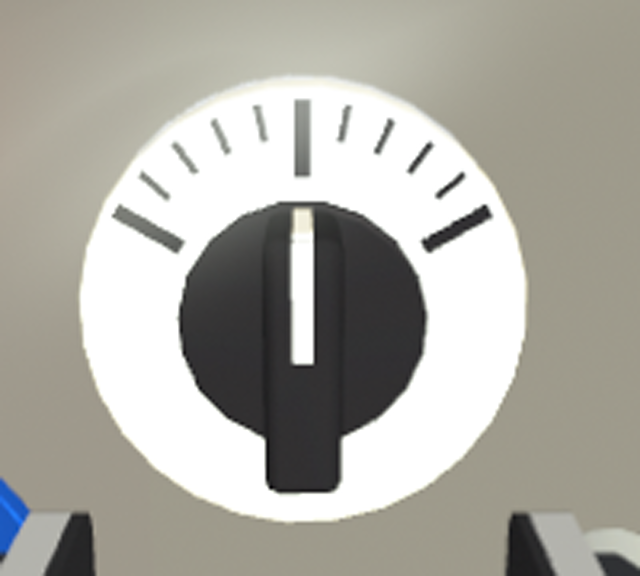

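The pointer line (302,300) meets the 10 tick (302,140) exactly, with the 0 and 20 ticks symmetric at (149,228) and (457,228). I'll check the case's pose, then hand in.

Run:
```python
from h import *
f=lambda x,y:plane('wrist',(220+x/3.2,130+y/3.2),.044)[:2]
t=np.array([f(149,228),f(302,138),f(457,228)])
A=np.c_[2*t,np.ones(3)];s=np.linalg.solve(A,(t**2).sum(1));c=s[:2]
print(c,np.degrees(np.arctan2(t[:,1]-c[1],t[:,0]-c[0]))%360)
a,b=[plane('wrist',(220+x/3.2,130+y/3.2),.094)[:2] for x,y in((302,240),(303.5,490))];print((a+b)/2,np.degrees(np.arctan2(*(a-b)[::-1])))
env.close_job()
```

```text
[ 0.56215084 -0.0590324 ] [192.83568061 133.04527821  72.59763301]
[ 0.5614685  -0.05848143] 133.08211147781267
the job is handed in; nothing more can be done
```

The timer is set to ten minutes and the job is handed in: I wound the dial about 12° past the 20 mark, then turned it back so the pointer sits on the 10 tick (133.1° against 133.0°). The case measures within about 1 mm and 1° of where it stood, the push readings between moves never passed 13 N, nothing around it was touched, and it took about 17 s.

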